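# Fit a brake pad into a leaning caliper bracket

## Task

Fit the brake pad into the caliper bracket on the blue stand: slide its two ears down into the spring-clip slots, friction lining facing outward, and push it fully home so that its back plate sits flat on the bracket's seats, then let go. Leave the tools lying around it where they are.

Things in the scene. Friction and masses are not known exactly. Their poses are not given: they have to be found in the camera images.
- brake_pad: Steel back plate 46 x 100 x 6 mm (x, y, z); at each y end a centred ear 18 mm wide (x), 6 thick, 12 long (124 over the ears). Red-brown lining 46 x 86 x 12 on top: 18 mm thick in all, about 0.3 kg. Starts flat on the bench, lining up. Origin: centre of the underside; x across the 46 mm width (parallel faces to grip), y along the ears, z out of the lining. Same when turned half round about z.
- bracket: Dark cast bracket fixed on the blue stand, leaning 25 degrees to the robot side. Origin: centre of the seat plane where the pad's underside rests, 105 mm above the bench. z: out of the slots, up and 25 degrees to the front; the pad goes in along -z. y: level, to the left slot; x: up the slope. Seats at |y| 44 to 76 mm; between them beside the pad fingers have room (a bar, |x| < 16, 6 mm below).
- slot_l (a point): Mouth of the left slot, on the bracket: 60 mm along +y and 26 mm along +z from the bracket's origin, same axes. The slot is 22 mm wide in x for the 18 mm ear and straight from the seat up to 16 mm; above that steel lips flare outward at 30 degrees up to the mouth. Its side walls begin 54 mm from the bracket's centre, so the 100 mm plate passes between the two slots' walls.
- slot_r (a point): Mouth of the right slot, the mirror image of the left one, at 60 mm along -y from the bracket's origin.
- clip_l (a joint): Brass leaf spring in the left slot, facing the ear's end: m pushed outward (+y), 0 free (leaf 61 mm from the bracket's centre) to 0.0055. Its top flares outward at 22 degrees from 17 to 29 mm above the seat. 800 N/m, preloaded; a centred pad pushes each leaf out 1 mm, with about 2.4 N. The pad does not fall in by itself: it must be pushed, with about 5 to 15 N.
- clip_r (a joint): The same leaf spring in the right slot, pushed outward along -y.
- stand: Blue fixed stand that carries the bracket: base plate 140 x 160 x 12 mm, a post in the middle. Origin: centre of its underside on the bench; z up, x away from the robot at yaw 0. The bracket's origin is 105 mm above it.
- red_screwdriver: Red-handled screwdriver, 30 x 208 x 30 mm, lying between stand and pad; origin at the centre of its underside, length along its y. Not to be disturbed.
- drill_box: Flat red drill case, 100 x 160 x 36 mm, lying behind the work; origin at the centre of its underside, length along y. Not to be disturbed.
- brush: Dust brush with wooden handle, 44 x 260 x 36 mm, lying behind the work; origin at the centre of its underside, length along y. Not to be disturbed.
- wrench: Adjustable wrench, 48 x 217 x 12 mm, lying near the robot; origin at the centre of its underside, length along y. Not to be disturbed.
- pliers: Red-handled pliers, 64 x 175 x 16 mm, lying near the robot; origin at the centre of their underside, length along y. Not to be disturbed.
Mind the look-alikes: they are no part of the job. Of the things that look like the brake_pad, take the one that is farthest to the robot's right at the start.

How it is judged:
At the end, for the whole second after the job is handed in: The pad is at rest in the bracket, lining outward, both ears in their slots: its origin within 3 mm of the seat plane, within 5 mm (x) and 6 mm (y) of the bracket's centre, its back flat to the seat within 0.06 rad and its length along the bracket's y within 0.1 rad (z of brake_pad in the frame of bracket between -0.003 and 0.003 m and x of brake_pad in the frame of bracket between -0.005 and 0.005 m and y of brake_pad in the frame of bracket between -0.006 and 0.006 m and angle between the z axis of brake_pad and the z axis of bracket, either way round below 0.06 rad and angle between the y axis of brake_pad and the y axis of bracket, either way round below 0.1 rad and linear speed of brake_pad below 0.01 m/s); the robot touches nothing.
It fails at once if a tool lying around (screwdriver, drill case, brush, wrench or pliers) is moved more than 20 mm (distance of any of red_screwdriver, drill_box, brush, wrench, pliers from where it was at the start of the episode above 0.02 m).
It also fails if it takes over 45 s, if anything falls off the work surface, if the arm or the gripper's body presses on something with over 40 N, if the wrist force passes 120 N, or if a joint passes its speed limit or range.

## Robot

A 6-joint arm with a two-finger parallel gripper is mounted at the origin on the work surface; the furniture and walls round the work are solid. World frame = base frame: x ahead of the robot, y to its left, z up, the work surface at z = 0. Lengths are in m, angles in rad, forces in N, time in s.
With the tool pointing down it reaches from about 0.35 to 1 m from the base axis. Payload 7.1 kg.
Tool frame: the origin (TCP) lies at the very end of the fingers, on their centre line; the grasp point (between the pads) lies 19 mm behind it; z points along the fingers, y is the line along which they close (so a half turn about z gives the same grasp; the last joint's range is limited). The gripper opens to 85 mm and grips with 20 to 120 N. Pads are 22 mm wide; open, the fingers measure 114 mm over their backs; the gripper's body (76 mm by 85 mm) begins 54 mm behind the grasp point. The pads swing forward as they close: fully open they stand 13 mm farther back than shut.
Start: joints at [1.155, 0.423, 1.63, -0, 1.089, -0.019], TCP at [0.242, 0.576, 0.231] pointing down, gripper open.
Joint ranges: [-3, 3], [-0.9, 2.11], [0.09, 2.58], [-1.31, 4.45], [0.11, 2.69], [-2.54, 2.54]. Speed limits (rad/s): [2.39, 2.39, 3.01, 3.14, 3.14, 3.14].

## Interface

Orientations are given as a unit quaternion [w, x, y, z].
In Python, from station import robot, imaging gives the robot as it stands.
- The arm moves only by the shell command python3 -m handwheel 'ROWS' [OPENING]. ROWS is JSON, a list of rows, each a list of 2 entries, a list of its own where there are three numbers: the shift along the tool's x, y, z in units of 120 mm (1.0 is 120 mm), then the turn, a rotation vector about the tool's x, y, z in units of pi/2 rad (1.0 is pi/2 rad). A call has 1 to 5 rows; each row is the pose to reach, as a shift and turn from the pose commanded when the call began, along the tool's axes at that moment; what a row does not reach only later rows make up. A row lasts 1/8 s, in which the tool goes at most 62.5 mm and 10.7 degrees, less where a joint would pass 70% of its speed; a pose out of reach is approached as far as the arm can. A call with a number of a shift or a turn outside -1 to 1 is refused whole. A call with a gripper value outside its range is refused whole. OPENING is the closure in counts, from 0 (fully open) to 255 (shut), set as the call begins (- or left out, the last holds). The fingers move at their own pace and stop on an object; the grip force is fixed at half the most. Time passes only in rows, so rows that repeat a pose let the fingers close. It gives the time, the measured TCP pose, the force, the opening and the grip force at its end, in the units of the state.
- robot.get_state(): the state, without advancing time (a new reading comes with each control period).
- imaging.camera(name): name is "scene" or "top"; returns the picture (384x512x3 uint8, red, green, blue); there is no depth.
- imaging.camera_params(name): a dict with "fx", "fy", "cx", "cy" (pixels), "rvec" (rotation vector, rad) and "tvec" (3), from world to camera coordinates, as OpenCV has them. Camera axes: x right, y down, z forward; pixel columns grow to the right and rows downward; lengths in m; the calibration is good to about 2 mm. A picture is of the moment at which its call begins. camera_params takes no time and is no camera call.
- robot.hand_in(): hands the job in; it is judged then, once.
The state is a dict: "clock": time; "q": joint angles; "joint_velocities": joint speeds; "tau": joint torques, N m; "ee_pos": TCP position; "ee_rot": TCP orientation; "force": force on the tool from outside, world axes, zero at the start; "moment": the same for the moment, N m; "gripper_width": finger opening in m; "grip_force": force on a finger pad.
Only numpy, scipy, OpenCV 4.12 (cv2) and the standard library are available. Lean on these libraries where they do the work, as an engineer would, in place of code of your own. Each camera call takes 0.05 s, during which the arm holds its last target. There are 200 camera calls.

## Working session

There is one attempt and no reset: what is moved stays moved. The work goes in short steps, Python scripts to look and compute and a shell command to move; the robot and the scene stay as the last step left them, time stands still between calls to the robot, and variables do not carry over. Pictures are saved under pics/ and viewed, at most 10 in all, crops included, and the job is handed in when it is done.

```bash
mkdir -p pics; ls; python3 - <<'E'
from station import robot, imaging
import cv2,json
s=robot.get_state();print(s)
for n in("scene","top"):
    im=imaging.camera(n);cv2.imwrite(f"pics/{n}0.png",im[:,:,::-1]);print(n,imaging.camera_params(n))
E
```

```text
pics
{'clock': 0.0, 'q': array([ 1.15495029e+00,  4.23842830e-01,  1.63072551e+00,  3.52315423e-06,
        1.08859547e+00, -1.90030382e-02]), 'joint_velocities': array([-0.00091064,  0.00096662,  0.00040585, -0.00200065,  0.00055785,
       -0.00068424]), 'tau': array([-1.57677874e-03, -5.57385242e+01, -2.81743598e+01, -6.09201197e-05,
        7.19790478e-03,  1.11647097e-05]), 'ee_pos': array([0.24131627, 0.57592013, 0.2305305 ]), 'ee_rot': array([-1.70985091e-04,  1.97122788e-01,  9.80378493e-01, -7.66747764e-04]), 'force': array([-0.22820627,  0.00345272,  0.21450083]), 'moment': array([0.04982818, 0.01587285, 0.01989141]), 'grip_force': 0.0, 'gripper_width': 0.08554257869513211}
scene {'fx': 469.4314465677034, 'fy': 469.4314465677034, 'cx': 261.09679096366193, 'cy': 183.66252496094, 'rvec': array([ 2.17139511, -0.70650365,  0.30757184]), 'tvec': array([-0.40845767,  0.33684288,  1.55487006])}
top {'fx': 378.547159846507, 'fy': 378.547159846507, 'cx': 262.35357025870707, 'cy': 188.13297250252296, 'rvec': array([ 2.1814915 , -2.20405831,  0.09247074]), 'tvec': array([0.08052447, 0.57733754, 1.52139789])}
```

View pics/scene0.png

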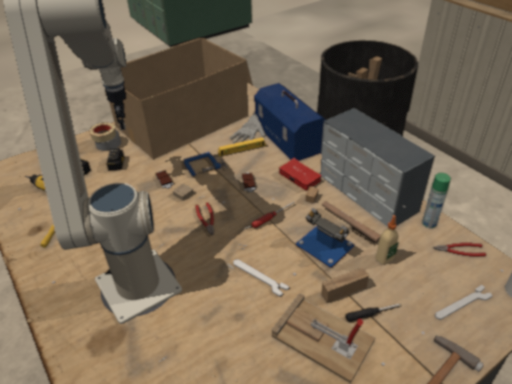

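View pics/top0.png

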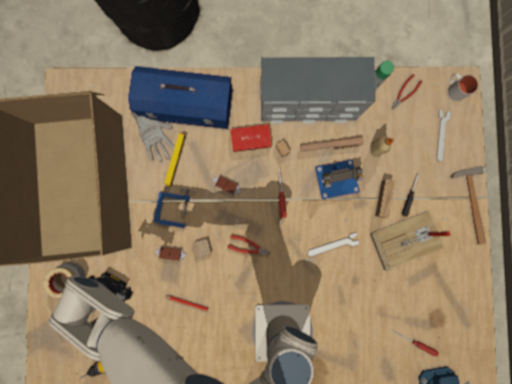

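The top view shows two red-brown pads at about (227,184) and (171,253), so the right-hand one is (227,184). The blue stand with the bracket is at about (340,178), and the screwdriver at (282,205) lies between them. Next I'll enlarge the important regions.

```bash
python3 - <<'E'
import cv2,numpy as np
t=cv2.imread('pics/top0.png');s=cv2.imread('pics/scene0.png')
f=lambda im,x,y,w,h,k:cv2.resize(im[y:y+h,x:x+w],None,fx=k,fy=k,interpolation=cv2.INTER_CUBIC)
a=f(t,205,165,50,37,8);b=f(t,305,150,66,50,6);c=f(s,230,165,50,37,8);d=f(s,288,198,66,66,6)
can=np.zeros((296+396,796+0,3),np.uint8)
can=np.zeros((600,800,3),np.uint8)
b=b[:300];d=cv2.resize(d,(300,300))
can[:296,:400]=a;can[:300,404:800]=b;can[302:598,:400]=c;can[300:600,404:704]=d
cv2.imwrite('pics/crop.png',can)
E
```

```text
(no output)
```

View pics/crop.png

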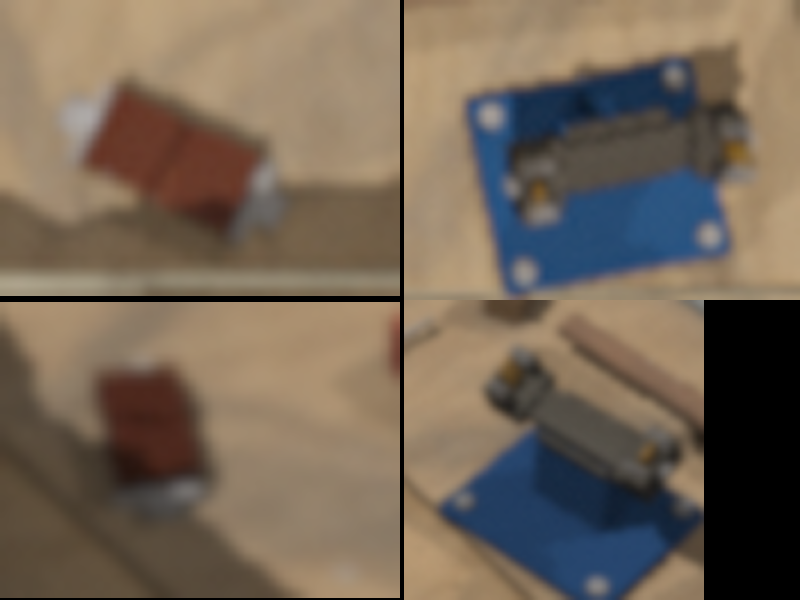

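The crops show the pad's lining with a grey ear at each end, running diagonally in the top view. The blue base plate's four white bolts are at crop (490,117), (673,77), (710,235) and (525,272). The brass clips are at crop (540,193) and (738,150).

```bash
cat > h.py <<'E'
import cv2,numpy as np
from station import robot,imaging
from scipy.spatial.transform import Rotation as R
def cam(n):
    p=imaging.camera_params(n);K=np.array([[p['fx'],0,p['cx']],[0,p['fy'],p['cy']],[0,0,1]])
    return K,cv2.Rodrigues(p['rvec'])[0],p['tvec']
def cast(n,px,z):
    K,Rm,t=cam(n);px=np.atleast_2d(px).astype(float)
    d=np.c_[px,np.ones(len(px))]@np.linalg.inv(K).T@Rm;c=-Rm.T@t
    return c+d*((z-c[2])/d[:,2])[:,None]
def proj(n,P):
    K,Rm,t=cam(n);return cv2.projectPoints(np.atleast_2d(P).astype(float),Rm,t,K,None)[0][:,0]
def blob(im,roi,hsvlo,hsvhi,k=4):
    x,y,w,h=roi;c=cv2.resize(im[y:y+h,x:x+w],None,fx=k,fy=k,interpolation=cv2.INTER_CUBIC)
    m=cv2.inRange(cv2.cvtColor(c,cv2.COLOR_BGR2HSV),hsvlo,hsvhi)
    cs=max(cv2.findContours(m,cv2.RETR_EXTERNAL,cv2.CHAIN_APPROX_NONE)[0],key=cv2.contourArea)[:,0]
    return (cs+.5)/k-.5+[x,y]
def rect(P):
    (c,s,a)=cv2.minAreaRect((P[:,:2]*1000).astype(np.float32));return np.round(c,1),np.round(s,1),round(a,1)
E
python3 - <<'E'
from h import *
for n in('top','scene'):
    im=cv2.imread(f'pics/{n}0.png');K,Rm,t=cam(n);print(n,'cam at',-Rm.T@t)
    red=blob(im,(205,165,50,37) if n=='top' else (230,165,40,37),(0,110,20),(12,255,255))
    for z in (.018,.012):print('red',z,rect(cast(n,red,z)))
    bl=blob(im,(305,150,66,55) if n=='top' else (288,198,66,72),(100,110,20),(120,255,255))
    print('blue',rect(cast(n,bl,.012)))
bolts=np.array([[490,117],[673,77],[710,235],[525,272]])-[404,0]
px=(bolts+.5)/6-.5+[305,150]
B=cast('top',px,.014);print(B.round(4),B.mean(0),[np.linalg.norm(B[i]-B[i-1]) for i in range(4)])
cl=np.array([[540,193],[738,150]])-[404,0];print(cast('top',(cl+.5)/6-.5+[305,150],.125))
E
```

```text
top cam at [0.47075068 0.09743464 1.55671277]
red 0.018 (array([593.4, 222. ]), array([78. , 49.1]), 63.3)
red 0.012 (array([593.9, 222.5]), array([78.3, 49.3]), 63.3)
blue (array([ 613.9, -231.6]), array([132.2, 153. ]), 10.6)
scene cam at [-0.21949356 -1.04746221  1.24602055]
red 0.018 (array([592.5, 218.1]), array([85.9, 44.2]), 63.3)
red 0.012 (array([596.5, 224.3]), array([86.3, 44.4]), 63.3)
blue (array([ 607.8, -237.1]), array([131.6, 155. ]), 11.1)
[[ 0.6547 -0.1588  0.014 ]
 [ 0.6812 -0.2853  0.014 ]
 [ 0.5722 -0.3077  0.014 ]
 [ 0.5482 -0.1804  0.014 ]] [ 0.61408998 -0.23303971  0.014     ] [np.float64(0.10867503200456405), np.float64(0.12922380392623603), np.float64(0.11122562608114964), np.float64(0.12951853080436826)]
[[ 0.59270198 -0.17109209  0.125     ]
 [ 0.61893309 -0.29793519  0.125     ]]
```

```bash
cat >> h.py <<'E'
YAW=np.radians(11.3);O=np.array([.612,-.234,.105])
X=np.array([np.cos(YAW),np.sin(YAW),0]);Z=np.array([0,0,1.]);s25,c25=np.sin(np.radians(25)),np.cos(np.radians(25))
zb=c25*Z-s25*X;yb=np.array([-X[1],X[0],0]);xb=np.cross(yb,zb)
RB=np.c_[xb,yb,zb]
def down(a): # tool down, tool y at world angle a (deg)
    a=np.radians(a);y=np.array([np.cos(a),np.sin(a),0]);z=-Z;return np.c_[np.cross(y,z),y,z]
RI=np.c_[np.cross(xb,-zb),xb,-zb]
def cur():
    s=robot.get_state();q=s['ee_rot'];return np.array(s['ee_pos']),R.from_quat([q[1],q[2],q[3],q[0]]).as_matrix(),s
def togo(p,Rt=None):
    p0,R0,s=cur();print('clock',s['clock'],'pos',p0.round(4),'w',round(s['gripper_width'],4),'F',s['force'].round(1))
    print('shift units',(R0.T@(np.asarray(p)-p0)/.12).round(3))
    if Rt is not None:print('turn units',(R.from_matrix(R0.T@Rt).as_rotvec()/(np.pi/2)).round(3))
E
python3 - <<'E'
from h import *
def tri(a,b):
    M=[np.c_[Rm,t] for K,Rm,t in (cam('top'),cam('scene'))];M=[cam(n)[0]@m for n,m in zip(('top','scene'),M)]
    P=cv2.triangulatePoints(M[0],M[1],np.array(a,float),np.array(b,float));return P[:3,0]/P[3,0]
ct=(np.array([[540,193],[738,150]])-[404,0]+.5)/6-.5+[305,150]
cs=(np.array([[510,370],[655,455]])-[404,300])*66/300+[288,198]
for a,b in zip(ct,cs):
    P=tri(a,b);print('clip',P.round(4),'br',(RB.T@(P-O)).round(4))
et=(np.array([[80,125],[264,205]])+.5)/8-.5+[205,165]
E=cast('top',et,.006);print('ears',E.round(4),E.mean(0),np.linalg.norm(E[0]-E[1]),np.degrees(np.arctan2(*(E[0]-E[1])[1::-1])))
for n,roi in(('top',(205,165,50,37)),('scene',(230,165,40,37))):
    im=cv2.imread(f'pics/{n}0.png')
    r=blob(im,roi,(0,85,10),(14,255,255));print(n,rect(cast(n,r,.018)))
togo((.593,.2205,.12),down(-26.7))
E
```

```text
clip [ 0.5943 -0.1725  0.1225] br [0.0026 0.0638 0.0181]
clip [ 0.6223 -0.3015  0.1189] br [ 0.003  -0.0683  0.0139]
ears [[0.6137 0.2702 0.006 ]
 [0.5716 0.1762 0.006 ]] [0.59267224 0.2232003  0.006     ] 0.10306883878626086 65.90854742514053
top (array([593.7, 222.4]), array([81.8, 53.7]), 65.3)
scene (array([593.2, 222. ]), array([97.4, 54.4]), 62.2)
clock 0.1 pos [0.2413 0.576  0.2306] w 0.0852 F [ 0.7 -0.4  0. ]
shift units [-3.848 -1.598  0.924]
turn units [-1.000e-03  1.000e-03  1.044e+00]
```

```bash

python3 -m handwheel '[[[-0.48,-0.2,0],[0,0,0]],[[-0.96,-0.4,0],[0,0,0]],[[-0.96,-0.4,0],[0,0,0]]]' 0
python3 -m handwheel '[[[-0.48,-0.2,0],[0,0,0]],[[-0.96,-0.4,0],[0,0,0]],[[-0.96,-0.4,0],[0,0,0]]]'
python3 -m handwheel '[[[-0.48,-0.2,0],[0,0,0]],[[-0.96,-0.4,0],[0,0,0]],[[-0.96,-0.4,0],[0,0,0]]]'
python3 -m handwheel '[[[-0.48,-0.2,0],[0,0,0.1]],[[-0.96,-0.4,0],[0,0,0.2]],[[-0.96,-0.4,0],[0,0,0.3]],[[-0.96,-0.4,0],[0,0,0.4]],[[-0.96,-0.4,0],[0,0,0.5]]]'
python3 -m handwheel '[[[0,0,0.1],[0,0,0.1]],[[0,0,0.2],[0,0,0.2]],[[0,0,0.3],[0,0,0.3]],[[0,0,0.4],[0,0,0.4]],[[0,0,0.5],[0,0,0.54]]]'
python3 - <<'E'
from h import *
togo((.593,.221,.10),down(-26))
E
```

```text
clock: 0.48
ee_pos: [0.3314, 0.4847, 0.2309]
ee_rot: [-0.0, 0.199, 0.98, -0.001]
force: [-0.0, -0.1, -0.4]
gripper_width: 0.0855
grip_force: 0.0
clock: 0.85
ee_pos: [0.4188, 0.3968, 0.2311]
ee_rot: [0.0, 0.199, 0.98, -0.0]
force: [-1.1, -0.7, 0.2]
gripper_width: 0.0856
grip_force: 0.0
clock: 1.23
ee_pos: [0.5064, 0.3088, 0.2311]
ee_rot: [0.0, 0.199, 0.98, 0.0]
force: [-0.9, 0.2, 0.2]
gripper_width: 0.0858
grip_force: 0.0
clock: 1.85
ee_pos: [0.5913, 0.2234, 0.2309]
ee_rot: [-0.001, 0.559, 0.829, -0.0]
force: [1.1, 0.3, -0.6]
gripper_width: 0.0853
grip_force: 0.0
clock: 2.48
ee_pos: [0.5911, 0.2237, 0.1707]
ee_rot: [-0.0, 0.842, 0.539, -0.0]
force: [0.4, 0.0, 0.4]
gripper_width: 0.0854
grip_force: 0.0
clock 2.475 pos [0.5911 0.2237 0.1707] w 0.0854 F [0.4 0.  0.4]
shift units [-0.014  0.024  0.589]
turn units [-0.001 -0.     0.014]
```

```bash

python3 -m handwheel '[[[-0.014,0.024,0.3],[0,0,0.014]],[[-0.014,0.024,0.6],[0,0,0.014]],[[-0.014,0.024,0.88],[0,0,0.014]],[[-0.014,0.024,0.88],[0,0,0.014]]]'
python3 - <<'E'
from h import *
togo((.593,.221,.005),down(-26))
im=imaging.camera('scene')[:,:,::-1];im2=imaging.camera('top')[:,:,::-1]
f=lambda im,x,y,w,h:cv2.resize(im[y:y+h,x:x+w],None,fx=6,fy=6,interpolation=cv2.INTER_CUBIC)
cv2.imwrite('pics/g1.png',np.hstack([f(im,215,145,66,66),f(im2,195,150,66,66)]))
E
```

```text
clock: 2.98
ee_pos: [0.5912, 0.2199, 0.063]
ee_rot: [-0.001, 0.846, 0.533, -0.003]
force: [0.1, 1.2, 1.2]
gripper_width: 0.0855
grip_force: 0.0
clock 2.975 pos [0.5912 0.2199 0.063 ] w 0.0855 F [0.1 1.2 1.2]
shift units [0.017 0.011 0.484]
turn units [-0.003  0.002  0.004]
```

View pics/g1.png

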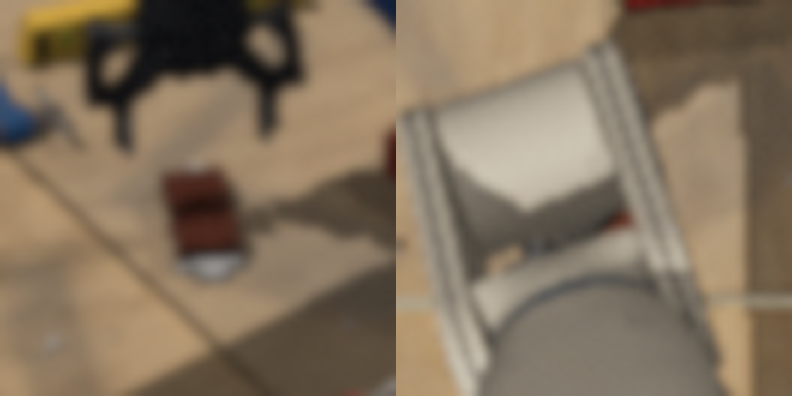

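The left half (scene view) shows the open fingers at crop (122,145) and (266,130). They straddle the pad at (205,220) and are centred across it. The top view is hidden by the arm. I'll go down and grip.

```bash

python3 -m handwheel '[[[0.017,0.011,0.25],[0,0,0.004]],[[0.017,0.011,0.42],[0,0,0.004]],[[0.017,0.011,0.48],[0,0,0.004]],[[0.017,0.011,0.48],[0,0,0.004]]]'
python3 -m handwheel '[[[0,0,0],[0,0,0]],[[0,0,0],[0,0,0]],[[0,0,0],[0,0,0]],[[0,0,0],[0,0,0]],[[0,0,0],[0,0,0]]]' 255
python3 -m handwheel '[[[0,0,0],[0,0,0]],[[0,0,0],[0,0,0]],[[0,0,0],[0,0,0]]]'
python3 - <<'E'
from h import *
p,Rm,s=cur();print(Rm.round(3))
E
```

```text
clock: 3.58
ee_pos: [0.5962, 0.2199, 0.0082]
ee_rot: [-0.0, 0.849, 0.529, -0.0]
force: [-0.8, -0.5, 0.0]
gripper_width: 0.0855
grip_force: 0.0
clock: 4.2
ee_pos: [0.5965, 0.22, 0.0093]
ee_rot: [-0.0, 0.849, 0.529, 0.0]
force: [-3.3, -0.2, 7.5]
gripper_width: 0.0436
grip_force: 60.6
clock: 4.58
ee_pos: [0.5965, 0.22, 0.0093]
ee_rot: [-0.0, 0.849, 0.529, 0.0]
force: [-2.7, -1.3, 6.9]
gripper_width: 0.0441
grip_force: 60.6
[[ 0.44   0.898  0.001]
 [ 0.898 -0.44   0.   ]
 [ 0.001  0.    -1.   ]]
```

```bash

python3 -m handwheel '[[[0,0,-0.1],[0,0,0]],[[0,0,-0.4],[0,0,0]],[[0,0,-0.8],[0,0,0]],[[0,0,-1],[0,0,0]]]'
python3 -m handwheel '[[[0,0,-0.4],[0,0,0]],[[0,0,-0.8],[0,0,0]],[[0,0,-0.8],[0,0,0]],[[0,0,-0.8],[0,0,0]]]'
python3 - <<'E'
from h import *
togo(O+(.07+.0093)*zb,RI)
im=imaging.camera('scene')[:,:,::-1];im2=imaging.camera('top')[:,:,::-1]
f=lambda im,x,y,w,h:cv2.resize(im[y:y+h,x:x+w],None,fx=6,fy=6,interpolation=cv2.INTER_CUBIC)
print(proj('scene',[.596,.22,.22]))
cv2.imwrite('pics/g2.png',np.hstack([f(im,200,80,66,90),f(im2,195,140,66,90)]))
E
```

```text
clock: 5.08
ee_pos: [0.5974, 0.2201, 0.1312]
ee_rot: [0.0, 0.849, 0.529, 0.002]
force: [-0.2, -0.2, -3.8]
gripper_width: 0.0439
grip_force: 62.5
clock: 5.58
ee_pos: [0.5955, 0.2194, 0.2235]
ee_rot: [-0.0, 0.849, 0.529, -0.001]
force: [-0.2, -0.4, -3.4]
gripper_width: 0.0434
grip_force: 62.5
clock 5.575 pos [0.5955 0.2194 0.2235] w 0.0434 F [-0.2 -0.4 -3.4]
shift units [-3.502  1.565  0.391]
turn units [-0.269  0.091 -0.409]
[[246.70988465 138.80738102]]
```

View pics/g2.png

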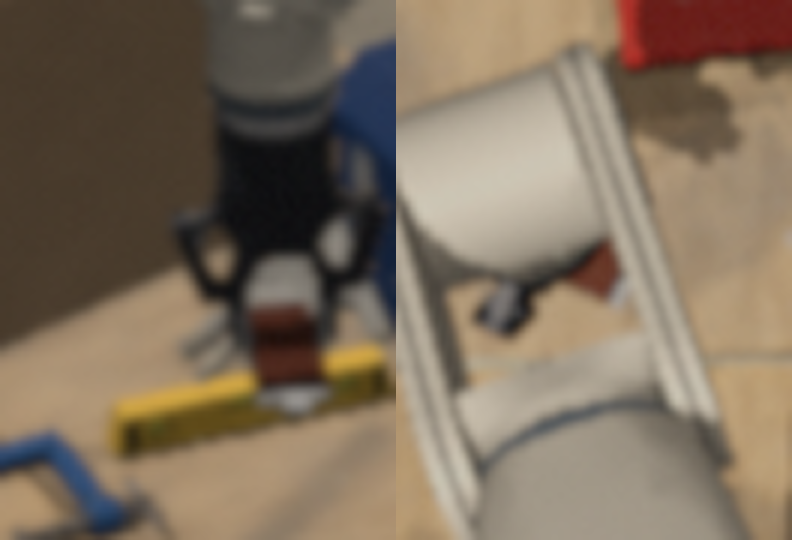

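The pad hangs in the gripper with the lining toward the palm. Scene crop: lining end edge from about (260,385) to (325,378), ear end at about (292,412). I'll compare these with the projected model points.

```bash
python3 - <<'E'
from h import *
p,Rm,s=cur()
# pad frame in hand: x=tool y, y=tool x, z=-tool z
def pt(x,y,z):return p+.0093*Rm[:,2]+Rm@np.array([y,x,-z])
for y in(-.062,.062):
  pass
L={f'{k}{sg}':pt(a,sg*b,c) for sg in(-1,) for k,(a,b,c) in {'lin+':(.023,.043,.018),'lin-':(-.023,.043,.018),'linb+':(.023,.043,.006),'linb-':(-.023,.043,.006),'ear+':(.009,.062,.006),'ear-':(-.009,.062,.006),'earb+':(.009,.062,0),'earb-':(-.009,.062,0),'pl+':(.023,.05,0),'pl-':(-.023,.05,0)}.items()}
for k,v in L.items():print(k,(6*(proj('scene',v)[0]-[200,80])).round(), 'top',(6*(proj('top',v)[0]-[195,140])+[396,0]).round())
im=cv2.imread('pics/g2.png')[:,:396];hsv=cv2.cvtColor(im,cv2.COLOR_BGR2HSV)
m=cv2.inRange(hsv,(0,100,20),(12,255,255));c=max(cv2.findContours(m,0,2)[0],key=cv2.contourArea);print(cv2.boundingRect(c))
cv2.imwrite('pics/g2b.png',cv2.resize(im[280:440,220:360],None,fx=4,fy=4))
E
```

```text
lin+-1 [325. 373.] top [641. 233.]
lin--1 [252. 381.] top [607. 304.]
linb+-1 [325. 389.] top [642. 235.]
linb--1 [253. 397.] top [608. 306.]
ear+-1 [308. 409.] top [661. 271.]
ear--1 [279. 412.] top [648. 298.]
earb+-1 [308. 416.] top [661. 271.]
earb--1 [280. 419.] top [648. 299.]
pl+-1 [327. 403.] top [653. 242.]
pl--1 [255. 411.] top [620. 311.]
(252, 308, 68, 78)
```

View pics/g2b.png

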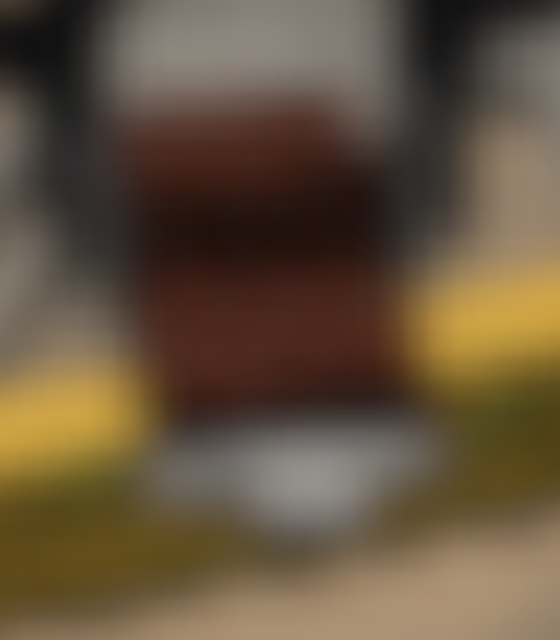

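```bash

python3 -m handwheel '[[[-0.3,0.13,0],[0,0,0]],[[-0.7,0.31,0],[0,0,0]],[[-0.9,0.4,0],[0,0,0]]]'
python3 -m handwheel '[[[-0.45,0.2,0],[0,0,0]],[[-0.9,0.4,0],[0,0,0]],[[-0.9,0.4,0],[0,0,0]]]'
python3 -m handwheel '[[[-0.45,0.2,0],[0,0,0]],[[-0.9,0.4,0],[0,0,0]],[[-0.9,0.4,0],[0,0,0]]]'
python3 -m handwheel '[[[-0.4,0.2,0],[-0.05,0.018,-0.08]],[[-0.8,0.36,0],[-0.1,0.036,-0.16]],[[-0.8,0.36,0],[-0.16,0.054,-0.24]],[[-0.8,0.36,0],[-0.21,0.073,-0.32]],[[-0.8,0.36,0],[-0.269,0.091,-0.409]]]'
python3 -m handwheel '[[[0,0,0],[0,0,0]],[[0,0,0],[0,0,0]]]'
python3 - <<'E'
from h import *
togo(O+(.055+.0093)*zb,RI)
E
```

```text
clock: 6.05
ee_pos: [0.5905, 0.0994, 0.2221]
ee_rot: [-0.001, 0.849, 0.529, -0.002]
force: [0.9, 0.4, -3.7]
gripper_width: 0.0438
grip_force: 62.5
clock: 6.42
ee_pos: [0.5862, -0.0202, 0.2223]
ee_rot: [-0.001, 0.85, 0.527, -0.002]
force: [0.2, 0.8, -4.0]
gripper_width: 0.044
grip_force: 62.5
clock: 6.8
ee_pos: [0.5824, -0.1374, 0.2227]
ee_rot: [-0.001, 0.85, 0.528, -0.001]
force: [0.4, 0.6, -3.8]
gripper_width: 0.0434
grip_force: 62.6
clock: 7.42
ee_pos: [0.5792, -0.2376, 0.2227]
ee_rot: [0.132, 0.625, 0.751, 0.165]
force: [-0.5, 0.7, -3.3]
gripper_width: 0.0436
grip_force: 62.6
clock: 7.68
ee_pos: [0.5799, -0.2386, 0.2235]
ee_rot: [0.132, 0.628, 0.749, 0.164]
force: [0.7, -0.2, -4.1]
gripper_width: 0.0437
grip_force: 62.6
clock 7.675 pos [ 0.5799 -0.2386  0.2235] w 0.0437 F [ 0.7 -0.2 -4.1]
shift units [-0.019 -0.167  0.476]
turn units [-0.008  0.    -0.014]
```

```bash

python3 -m handwheel '[[[-0.019,-0.167,0.2],[-0.008,0,-0.014]],[[-0.019,-0.167,0.4],[-0.008,0,-0.014]],[[-0.019,-0.167,0.55],[-0.008,0,-0.014]],[[-0.019,-0.167,0.55],[-0.008,0,-0.014]]]'
python3 -m handwheel '[[[0,0,0],[0,0,0]],[[0,0,0],[0,0,0]]]'
python3 - <<'E'
from h import *
togo(O+(.045+.0093)*zb,RI)
im=imaging.camera('scene')[:,:,::-1];im2=imaging.camera('top')[:,:,::-1]
cv2.imwrite('pics/s3.png',im);cv2.imwrite('pics/t3.png',im2)
f=lambda im,x,y,w,h:cv2.resize(im[y:y+h,x:x+w],None,fx=6,fy=6,interpolation=cv2.INTER_CUBIC)
cv2.imwrite('pics/h3.png',np.hstack([f(im,290,170,66,90),f(im2,305,135,66,90)]))
p,Rm,s=cur()
P=p+.0093*Rm[:,2];print('pad est in br',(RB.T@(P-O)).round(4))
for nm,v in {'earR':P-.062*Rm[:,0]*np.sign(Rm[:,0]@yb),'earL':P+.062*Rm[:,0]*np.sign(Rm[:,0]@yb),'mouthR':O-.060*yb+.026*zb,'mouthL':O+.06*yb+.026*zb}.items():
    print(nm,(6*(proj('scene',v)[0]-[290,170])).round(),(6*(proj('top',v)[0]-[305,135])+[396,0]).round())
E
```

```text
clock: 8.18
ee_pos: [0.5892, -0.2386, 0.1543]
ee_rot: [0.137, 0.618, 0.756, 0.167]
force: [-0.3, 0.7, -4.6]
gripper_width: 0.0438
grip_force: 62.6
clock: 8.43
ee_pos: [0.5893, -0.2398, 0.1566]
ee_rot: [0.139, 0.618, 0.756, 0.167]
force: [0.1, 1.2, -4.4]
gripper_width: 0.0436
grip_force: 62.6
clock 8.425 pos [ 0.5893 -0.2398  0.1566] w 0.0436 F [ 0.1  1.2 -4.4]
shift units [ 0.01  -0.005  0.019]
turn units [0.002 0.002 0.002]
pad est in br [ 0.0003 -0.0012  0.0473]
earR [295. 347.] [741. 255.]
earL [116. 244.] [548. 296.]
mouthR [296. 361.] [725. 246.]
mouthL [125. 261.] [540. 285.]
```

View pics/h3.png

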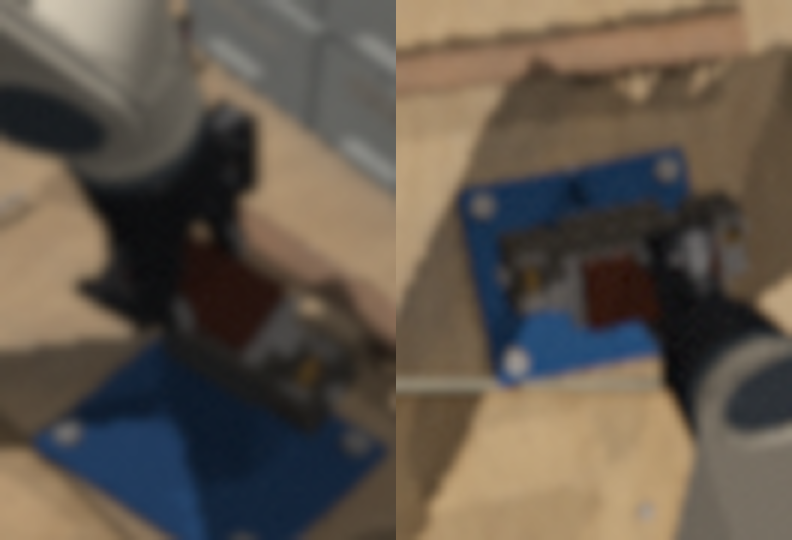

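Both views show the pad just above the bracket. In the scene crop the brass clip_r is at (310,370). In the top crop the left clip is at (532,285) and the right at (735,240), and the lining's left part is at (620,295). I'll enlarge the contact zone.

```bash
python3 - <<'E'
import cv2,numpy as np
s=cv2.imread('pics/s3.png');t=cv2.imread('pics/t3.png')
f=lambda im,x,y,w,h,k:cv2.convertScaleAbs(cv2.resize(im[y:y+h,x:x+w],None,fx=k,fy=k,interpolation=cv2.INTER_LANCZOS4),alpha=1.5)
a=f(t,318,164,46,30,13);a=a[:390,:598];b=f(s,316,210,36,36,8)
can=np.zeros((390,598+0,3),np.uint8)
A=f(t,320,164,46,28,10);B=f(s,316,210,34,28,10)
cv2.imwrite('pics/h4.png',np.hstack([A,B]))
E
```

```text
(no output)
```

View pics/h4.png

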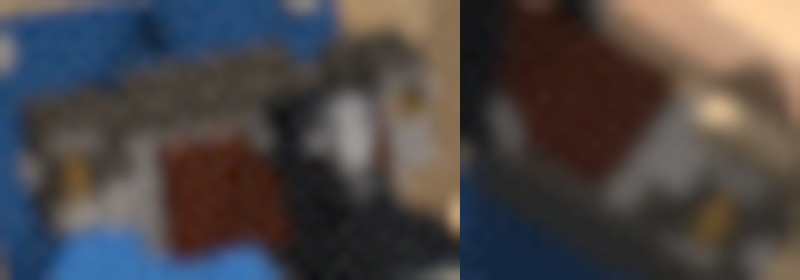

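Top crop: the lining's left end runs from about (162,138) to (172,255), and the brass leaves are at (77,175) and (408,100). Scene crop: the lining's right end runs from about (668,80) to (602,185), and brass clip_r is at (714,215).

```bash
python3 - <<'E'
from h import *
p,Rm,s=cur();P=p+.0093*Rm[:,2]
pd=lambda x,y,z:P+Rm@np.array([y*np.sign(Rm[:,0]@yb),x,-z])
A=lambda v:(10*(proj('top',v)[0]+.5-[320,164])).round()
S=lambda v:(10*(proj('scene',v)[0]+.5-[316,210])+[460,0]).round()
print('lin L end',A(pd(.023,.043,.018)),A(pd(-.023,.043,.018)),'obs 162,138 172,255')
print('lin R end',S(pd(.023,-.043,.018)),S(pd(-.023,-.043,.018)),'obs 668,80 602,185')
br=lambda *a:O+RB@np.array(a)
print('clips',A(br(0,.0635,.023)),'obs 77,175',A(br(0,-.0635,.023)),'obs 408,100',S(br(0,-.0635,.023)),'obs 714,215')
print('per mm br y: top',A(br(0,.0735,.023))-A(br(0,.0635,.023)),'scene',S(br(0,-.0535,.023))-S(br(0,-.0635,.023)),'x',A(br(.01,.0635,.023))-A(br(0,.0635,.023)),S(br(.01,-.0635,.023))-S(br(0,-.0635,.023)),'z',A(br(0,.0635,.033))-A(br(0,.0635,.023)),S(br(0,-.0635,.033))-S(br(0,-.0635,.023)))
for n,f,roi in(('top',A,(320,164,46,28)),('scene',S,(316,210,34,28))):
    im=cv2.imread(f'pics/{n[0]}3.png');x,y,w,h=roi
    c=cv2.resize(im[y:y+h,x:x+w],None,fx=10,fy=10,interpolation=cv2.INTER_CUBIC)
    for nm,lo,hi in(('brass',(13,110,70),(28,255,255)),('red',(0,110,20),(12,255,255))):
        m=cv2.inRange(cv2.cvtColor(c,cv2.COLOR_BGR2HSV),lo,hi);nn,_,st,ce=cv2.connectedComponentsWithStats(m)
        print(n,nm,[(st[i].tolist(),(ce[i]+([460,0] if n=='scene' else 0)).round().tolist()) for i in range(1,nn) if st[i][4]>150])
E
```

```text
lin L end [164. 158.] [178. 272.] obs 162,138 172,255
lin R end [680.  78.] [599. 188.] obs 668,80 602,185
clips [ 85. 189.] obs 77,175 [409. 121.] obs 408,100 [709. 216.] obs 714,215
per mm br y: top [-26.   6.] scene [-24. -14.] x [ -3. -24.] [ 18. -23.] z [7. 9.] [ -5. -12.]
top brass [([72, 166, 14, 28, 293], [77.0, 181.0])]
top red [([165, 136, 129, 112, 10700], [224.0, 194.0])]
scene brass []
scene red [([40, 0, 172, 177, 18030], [577.0, 86.0])]
```

```bash

python3 -m handwheel '[[[0.006,-0.003,0.1],[0.002,0.002,0.002]],[[0.006,-0.003,0.16],[0.002,0.002,0.002]],[[0.006,-0.003,0.2],[0.002,0.002,0.002]],[[0.006,-0.003,0.2],[0.002,0.002,0.002]]]'
python3 -m handwheel '[[[0,0,0.02],[0,0,0]],[[0,0,0.04],[0,0,0]],[[0,0,0.06],[0,0,0]],[[0,0,0.06],[0,0,0]]]'
python3 - <<'E'
from h import *
p,Rm,s=cur();print('pad br',(RB.T@(p+.0093*Rm[:,2]-O)*1000).round(1),'F br',(RB.T@s['force']).round(1),'M',(RB.T@s['moment']).round(2))
togo(O+.0093*zb,RI)
E
```

```text
clock: 9.02
ee_pos: [0.5982, -0.2366, 0.1329]
ee_rot: [0.135, 0.619, 0.755, 0.167]
force: [0.9, -0.4, -3.9]
gripper_width: 0.0438
grip_force: 62.6
clock: 9.52
ee_pos: [0.6016, -0.2365, 0.1275]
ee_rot: [0.137, 0.619, 0.755, 0.167]
force: [-1.1, -0.7, -0.3]
gripper_width: 0.0436
grip_force: 63.0
pad br [-0.2 -0.5 15.6] F br [-1.3 -0.4  0.2] M [-0.17  0.39  0.  ]
clock 9.525 pos [ 0.6016 -0.2365  0.1275] w 0.0436 F [-1.1 -0.7 -0.3]
shift units [0.004 0.001 0.13 ]
turn units [-0.001 -0.001 -0.   ]
```

```bash

python3 -m handwheel '[[[0,0,0.02],[0,0,0]],[[0,0,0.04],[0,0,0]],[[0,0,0.06],[0,0,0]],[[0,0,0.06],[0,0,0]]]'
python3 -m handwheel '[[[0,0,0.02],[0,0,0]],[[0,0,0.04],[0,0,0]],[[0,0,0.06],[0,0,0]],[[0,0,0.06],[0,0,0]]]'
python3 - <<'E'
from h import *
p,Rm,s=cur();print('pad br',(RB.T@(p+.0093*Rm[:,2]-O)*1000).round(1),'F br',(RB.T@s['force']).round(1),'M',(RB.T@s['moment']).round(2))
togo(O+.0093*zb,RI)
E
```

```text
clock: 10.02
ee_pos: [0.6043, -0.2356, 0.1202]
ee_rot: [0.136, 0.619, 0.755, 0.167]
force: [2.0, -0.7, -5.4]
gripper_width: 0.0437
grip_force: 62.5
clock: 10.52
ee_pos: [0.6073, -0.235, 0.1138]
ee_rot: [0.136, 0.619, 0.755, 0.167]
force: [0.9, 0.0, -5.4]
gripper_width: 0.044
grip_force: 62.5
pad br [-0.7 -0.   0.7] F br [-1.5 -0.1 -5.3] M [-0.11  0.35 -0.07]
clock 10.525 pos [ 0.6073 -0.235   0.1138] w 0.044 F [ 0.9  0.  -5.4]
shift units [0.    0.005 0.006]
turn units [-0.001 -0.001 -0.   ]
```

```bash

python3 -m handwheel '[[[0,0.005,0.015],[0,0,0]],[[0,0.005,0.03],[0,0,0]],[[0,0.005,0.03],[0,0,0]]]'
python3 - <<'E'
from h import *
p,Rm,s=cur();print('pad br',(RB.T@(p+.0093*Rm[:,2]-O)*1000).round(1),'F br',(RB.T@s['force']).round(1),'M',(RB.T@s['moment']).round(2))
s=imaging.camera('scene')[:,:,::-1];t=imaging.camera('top')[:,:,::-1]
f=lambda im,x,y,w,h,k:cv2.convertScaleAbs(cv2.resize(im[y:y+h,x:x+w],None,fx=k,fy=k,interpolation=cv2.INTER_LANCZOS4),alpha=1.4)
cv2.imwrite('pics/h5.png',np.hstack([f(t,318,154,46,46,8),f(s,305,200,50,46,8)]))
E
```

```text
clock: 10.9
ee_pos: [0.608, -0.2348, 0.1128]
ee_rot: [0.136, 0.619, 0.755, 0.168]
force: [-20.6, -0.3, 21.3]
gripper_width: 0.0439
grip_force: 65.9
pad br [-0.4  0.  -0.5] F br [-9.3  3.7 27.9] M [ 0.46  1.68 -0.03]
```

View pics/h5.png

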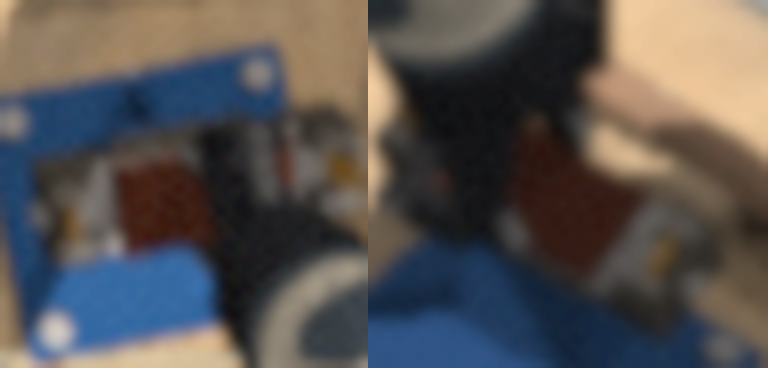

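The pad met a hard stop at the expected seat height: z is within 0.5 mm of the plane, with about 30 N of contact force. Both views show it down between the slots, so I'll release and retreat along the bracket's z.

```bash

python3 -m handwheel '[[[0,0,-0.005],[0,0,0]],[[0,0,-0.005],[0,0,0]],[[0,0,-0.005],[0,0,0]],[[0,0,-0.005],[0,0,0]],[[0,0,-0.005],[0,0,0]]]' 0
python3 -m handwheel '[[[0,0,-0.1],[0,0,0]],[[0,0,-0.3],[0,0,0]],[[0,0,-0.6],[0,0,0]],[[0,0,-0.95],[0,0,0]],[[0,0,-0.95],[0,0,0]]]'
python3 -m handwheel '[[[0,0,-0.4],[0,0,0]],[[0,0,-0.8],[0,0,0]],[[0,0,-0.8],[0,0,0]],[[0,0,-0.8],[0,0,0]]]'
python3 - <<'E'
from h import *
s=imaging.camera('scene')[:,:,::-1];t=imaging.camera('top')[:,:,::-1]
cv2.imwrite('pics/s6.png',s);cv2.imwrite('pics/t6.png',t)
f=lambda im,x,y,w,h,k:cv2.convertScaleAbs(cv2.resize(im[y:y+h,x:x+w],None,fx=k,fy=k,interpolation=cv2.INTER_LANCZOS4),alpha=1.4)
cv2.imwrite('pics/h6.png',np.hstack([f(t,318,154,46,46,8),f(s,305,200,50,46,8)]))
br=lambda *a:O+RB@np.array(a)
for x,y in((.023,.043),(-.023,.043),(-.023,-.043),(.023,-.043)):
    print((8*(proj('top',br(x,y,.018))[0]+.5-[318,154])).round(),(8*(proj('scene',br(x,y,.018))[0]+.5-[305,200])+[368,0]).round())
E
```

```text
clock: 11.62
ee_pos: [0.6091, -0.2346, 0.1114]
ee_rot: [0.136, 0.619, 0.755, 0.167]
force: [0.4, -0.6, 0.1]
gripper_width: 0.0853
grip_force: 0.0
clock: 12.25
ee_pos: [0.5625, -0.2457, 0.2189]
ee_rot: [0.139, 0.619, 0.755, 0.167]
force: [-0.1, 0.1, 0.1]
gripper_width: 0.0854
grip_force: 0.0
clock: 12.75
ee_pos: [0.5221, -0.2521, 0.3014]
ee_rot: [0.136, 0.619, 0.755, 0.167]
force: [0.3, 0.1, 0.5]
gripper_width: 0.0854
grip_force: 0.0
[117. 174.] [486.  98.]
[128. 263.] [423. 180.]
[302. 227.] [585. 277.]
[294. 137.] [649. 192.]
```

View pics/h6.png

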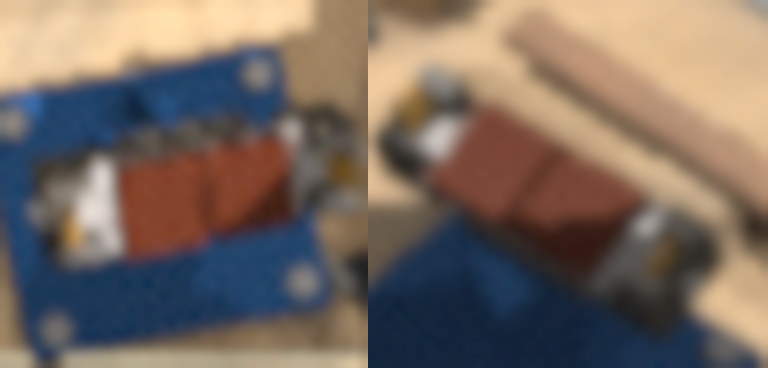

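The pad sits level between both clips. The lining corners in the scene crop, about (486,105), (430,180), (590,277) and (642,200), match the fully-home prediction to within a few enlarged pixels, and the gripper is clear.

```bash
python3 -c "
from station import robot
print(robot.hand_in())"
```

```text
the job is handed in; nothing more can be done
None
```

The brake pad is in the bracket with both ears in their slots, lining outward and back plate against the seats; I released it, moved the gripper clear without knowingly touching any tools, and handed the job in at about 13 s (no verdict was returned).

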